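# Release a battery pack from the charger and trap it as it pops out

### The arm

A 6-joint arm with a two-finger parallel gripper is mounted at the origin on the work surface. World frame = base frame: x ahead of the robot, y to its left, z up, the work surface at z = 0. Lengths are in m, angles in rad, forces in N, time in s.
With the tool pointing down it reaches from about 0.3 to 1 m from the base axis. Payload 5.1 kg.
Tool frame: the origin (TCP) lies at the very end of the fingers, on their centre line; the grasp point (between the pads) lies 19 mm behind it; z points along the fingers, y is the direction in which the jaws open and shut (so a half turn about z gives the same grasp; the last joint's range is limited). The gripper opens to 95 mm and grips with 3 to 60 N. Pads are 20 mm wide; open, the fingers measure 119 mm over their backs; the gripper's body (75 mm by 180 mm) begins 59 mm behind the grasp point.
Start: joints at [-1.319, 0.124, 1.65, -0, 1.367, -0.083], TCP at [0.214, -0.614, 0.19] pointing down, gripper open.
Joint ranges: [-2.61, 2.61], [-1.02, 2.33], [0.03, 2.71], [-1.35, 4.49], [0.32, 2.68], [-2.91, 2.91]. Speed limits (rad/s): [2.57, 2.57, 3.14, 3.14, 3.14, 3.14].

### API

Orientations are given as a unit quaternion [w, x, y, z].
In Python, from station import arm, imaging, workorder, nets gives the robot as it stands.
- The arm moves only by the shell command python3 -m creep 'ROWS' [FORCE]. ROWS is JSON, a list of rows, each an object with "linear": the shift along the tool's x, y, z in cm, a list of three; "roll": the turn about the tool's z in rad; "grip": the opening, from 0 (shut) to 1 (fully open). In form: [{"linear": [dx, dy, dz], "roll": roll, "grip": grip}, ...]. A call has 1 to 20 rows; each row is the pose to reach, as a shift and turn from the pose commanded when the call began, along the tool's axes at that moment; what a row does not reach only later rows make up. A row lasts 1/8 s, in which the tool goes at most 62.5 mm and 10.7 degrees, less where a joint would pass 70% of its speed; a pose out of reach is approached as far as the arm can. A call with a gripper value outside its range is refused whole. The fingers move at their own pace and stop on an object; FORCE is the grip in N (left out, the last holds). Time passes only in rows, so rows that repeat a pose let the fingers close. It gives the time, the measured TCP pose, the force and the opening at its end, in the units of the state.
- arm.get_state(): the state, without advancing time (a new reading comes with each control period).
- imaging.camera(name): name is "side" or "top" or "wrist"; returns a dict with "pixels" (400x640x3 uint8, red, green, blue), "fx", "fy", "cx", "cy" (pixels), "rvec" (rotation vector, rad) and "tvec" (3), from world to camera coordinates, as OpenCV has them. Camera axes: x right, y down, z forward; pixel columns grow to the right and rows downward; lengths in m; the calibration is good to about 2 mm. A picture is of the moment at which its call begins. There is no depth.
- workorder.job_done(): hands the job in, once; it reports no verdict.
Trained networks look in a picture, given as the dict that the camera call returned (one of the last four; its "shot" number tells which), for a name from the list of things; names that differ only in an ending like _2 or _b are one class to them, and where a whole thing is asked for, a point or a joint stands for the part that bears it (a point fixed in the world has none). Each returns a list of dicts, best first, with "score" (0 to 1); they miss things now and then, are a little off and sometimes report something else, mostly with a low value. They report only what shows in the picture. A call takes as long as a camera call. They do not tell look-alikes from the thing itself.
- nets.spot_in(picture, name): "extent" ([centre column, centre row, width, height] in pixels, round what is visible of it).
- nets.masks_of(picture, name): "region" (400x640 bool, what is visible of it) and "extent" ([centre column, centre row, width, height] in pixels, round what is visible of it).
- nets.mark_of(picture, name): "centre" ([row, column] in pixels: a listed point, or the origin of a listed thing).
The state is a dict: "clock": time; "joint_positions": joint angles; "joint_vel": joint speeds; "tau": joint torques, N m; "tcp_pos": TCP position; "tool_rot": TCP orientation; "force": force on the tool from outside, world axes, zero at the start; "torque": the same for the moment, N m; "opening": opening from 0.0 (shut) to 1.0 (fully open).
Only numpy, scipy, OpenCV 4.12 (cv2) and the standard library are available. Lean on these libraries where they do the work, as an engineer would, in place of code of your own. Each camera call takes 0.05 s, during which the arm holds its last target.

### The job

Release the slim, flat battery pack from the charger: press down the release key beside its bay with one finger while the other finger stands ready over the apron in front of the pack, so that when the spring pops the pack out it runs a finger's breadth or two and is trapped there before it slides away down the slope. Finish while still holding it trapped with the finger. Do not pinch or lift it, leave the humped pack and its key alone, and disturb nothing that stands around the charger.

Things in the scene. Friction and masses are not known exactly. Their poses are not given: they have to be found in the camera images.
- charger: two-bay desk charger fixed to the bench: a dark wedge 192 mm deep (its x) and 200 mm wide (its y), 22 mm high at the front edge, 77 mm at the rear, plus a 30 mm hood along the rear. Origin: centre of its underside; x runs from its low front to its high rear, y to its left as seen from its front, z up. The bays lie side by side, left (+y) and right (-y), each with a release key on its outer side
- deck: the charger's sloping top face, tilted 16 degrees. Origin: on the face, midway between the bays, level with their mouths (where latched packs' front ends stand); x runs up the slope to the rear, y to the left, z square to the face. Runners 2 mm high. Bay side walls 16 mm high run up-slope from x = 4 mm; below the mouths is an open apron that ends at the front edge, x = -70 mm
- bay_left (a point): mouth of the left bay: on the deck face at deck x = 0, y = +31 mm, on the bay's centre line. Just in front of the pack a 22 mm wide steel catch tooth stands 5 mm above the runners; it goes down with the bay's key and is clear after 5 mm of travel
- bay_right (a point): mouth of the right bay, the same at deck y = -31 mm. In both bays a spring ejector behind the pack pushes it down the slope with 5 N when latched, falling to 1.7 N at the end of its 30 mm stroke; after that the pack slides on down the slippery runners by its own weight
- slim_pack: the slim battery pack, a plain flat block 96 mm long (its x), 52 mm wide (its y) and 24 mm thick, about 0.3 kg, loose in either the left or the right bay and held by the catch. Origin: centre of its underside; x points up the slope to the rear. Latched it sits at x = 48 mm, z = 2 mm in the deck frame
- slim_front (a point): centre of the slim pack's front (down-slope) end face, 12 mm above its underside
- thick_pack: the other pack, in the other bay: same outline 96 x 52 mm, but with a 15 mm hump on top of its rear two thirds, 38 mm thick in all, about 0.42 kg. Origin: centre of its underside. Not to be released
- key_left (a joint): travel of the left bay's release key, m: 0 up, 0.008 fully down; it springs back. About 2 N to start, 4 N fully down
- key_right (a joint): travel of the right bay's release key, same values
- key_left_top (a point): centre of the top face of the left release key, a grey ribbed key 30 mm (along the slope) x 26 mm (across), at deck x = -30 mm, y = +79 mm: on the apron, 48 mm outward of the bay's centre line. Its top is parallel to the deck and stands 18 mm above the face when up, 10 mm when fully down; it moves square to the face
- key_right_top (a point): centre of the top face of the right release key, the mirror image (deck y = -79 mm)
- mug: steel mug, 80 mm across and 88 mm tall with a side handle, standing behind the charger. Origin on the bench under it. To be left alone
- handheld: black handheld radio, 105 x 56 x 32 mm with a 70 mm aerial stub, lying along the charger's left side. Origin on the bench under it. To be left alone
- fuse_jar: small glass jar with a steel cap, 42 mm across and 55 mm tall, standing off the charger's front left corner. Origin on the bench under it. To be left alone
- screwdriver: screwdriver 170 mm long, lying in front of the charger. Origin on the bench under it. To be left alone
Mind the look-alikes: they are no part of the job. Leave any blue look-alike of the slim_pack alone.

How it is judged:
By the outcome, as a careful person would: the job done as asked, in the order asked, and still so for the second after the job is handed in, while the arm keeps its last pose, push and grip.
It also fails if it takes over 35 s, if anything falls off the work surface, if the arm or the gripper's body presses on something with over 40 N, if the wrist force passes 120 N, or if a joint passes its speed limit or range.

## Working session

There is one attempt and no reset: what is moved stays moved. The work goes in short steps, Python scripts to look and compute and a shell command to move; the robot and the scene stay as the last step left them, time stands still between calls to the robot, and variables do not carry over. Pictures are saved under pics/ and viewed, and the job is handed in when it is done.

```bash
mkdir -p pics; ls; python3 - <<'E'
from station import arm, imaging, nets
import cv2, json
s=arm.get_state(); print({k:s[k] for k in('clock','tcp_pos','tool_rot','force','opening')})
for n in('top','side','wrist'):
    p=imaging.camera(n); cv2.imwrite(f'pics/{n}0.png',cv2.cvtColor(p['pixels'],cv2.COLOR_RGB2BGR))
    print(n,p['fx'],p['cx'],p['cy'],p['rvec'],p['tvec'])
    for t in ['charger','deck','bay_left','bay_right','slim_pack','slim_front','thick_pack','key_left_top','key_right_top']:
        print(t,[(round(float(d['score']),2),[round(float(x)) for x in d['centre']]) for d in nets.mark_of(p,t)][:3])
E
```

```text
pics
{'clock': 0.0, 'tcp_pos': array([ 0.21339114, -0.61324462,  0.18891804]), 'tool_rot': array([-1.01438527e-03,  9.86019144e-01,  1.66628959e-01, -8.98886723e-05]), 'force': array([-0.23564163,  0.49739243,  0.42996481]), 'opening': 0.9990492527030308}
top 477.0163661598954 325.609499442275 198.57236528311788 [ 2.11485027 -2.14113407  0.18801115] [0.07290513 0.62192964 0.92738802]
charger []
deck [(0.55, [201, 386])]
bay_left [(0.68, [215, 390])]
bay_right [(0.6, [188, 389])]
slim_pack [(0.98, [251, 216]), (0.67, [218, 368]), (0.66, [123, 368])]
slim_front [(0.91, [137, 381]), (0.88, [247, 199]), (0.76, [216, 390])]
thick_pack [(0.32, [217, 390])]
key_left_top [(0.72, [237, 408]), (0.32, [186, 451])]
key_right_top [(0.65, [162, 408])]
side 375.62071913519287 320.1439307904529 204.76686485180198 [ 2.22267247 -0.21379895  0.07889346] [-0.59287899  0.14721429  0.62339928]
charger [(0.8, [256, 330])]
deck [(0.69, [249, 334])]
bay_left [(0.69, [251, 315])]
bay_right [(0.59, [244, 354])]
slim_pack [(0.9, [167, 268]), (0.86, [201, 226]), (0.72, [266, 289])]
slim_front [(0.79, [247, 406]), (0.79, [152, 266]), (0.66, [245, 315])]
thick_pack [(0.72, [253, 318])]
key_left_top [(0.76, [265, 289])]
key_right_top [(0.71, [248, 388])]
wrist 324.4039716781566 318.7935420959474 196.45583146652996 [-2.35452191  1.67385322  0.25300023] [-0.65048819 -0.03303709  0.39211332]
charger []
deck []
bay_left []
bay_right []
slim_pack []
slim_front []
thick_pack []
key_left_top []
key_right_top []
```

View pics/top0.png

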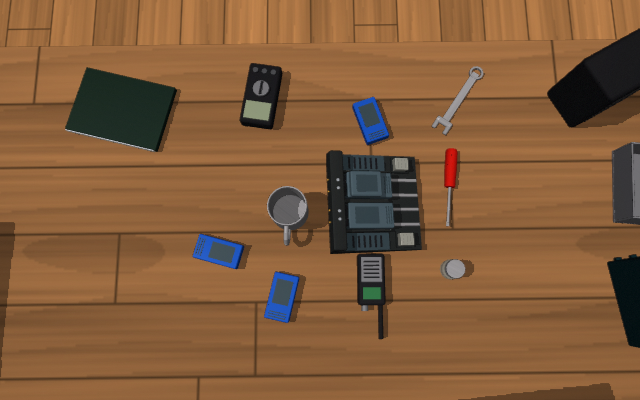

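View pics/side0.png

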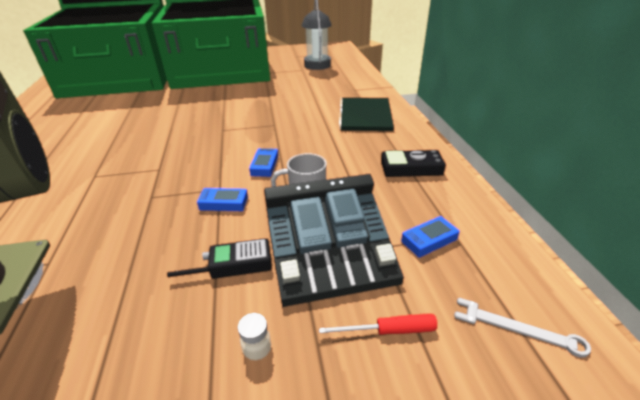

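```bash
python3 - <<'E'
import cv2
a=cv2.imread('pics/top0.png')[100:290,310:480]; b=cv2.imread('pics/side0.png')[170:310,240:430]
cv2.imwrite('pics/topc.png',cv2.resize(a,None,fx=3,fy=3,interpolation=2)); cv2.imwrite('pics/sidec.png',cv2.resize(b,None,fx=4,fy=4,interpolation=2))
E
```

```text
(no output)
```

View pics/topc.png

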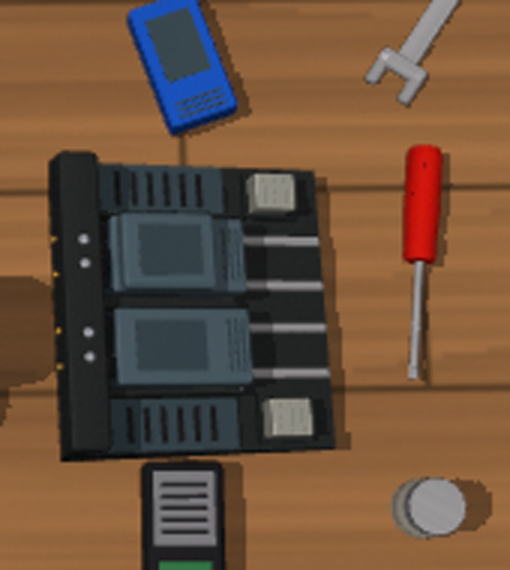

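View pics/sidec.png

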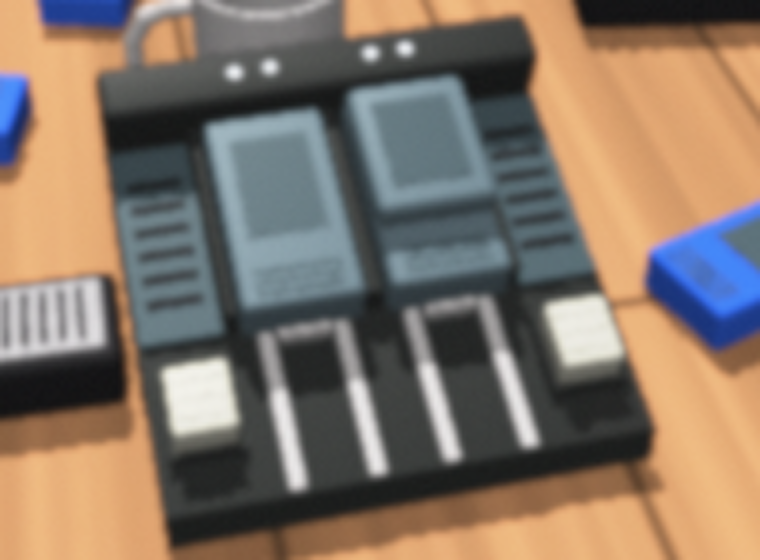

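The slim pack is the plain flat one in the charger's left bay (top px ~(370,216), side px ~(312,222)). Things that could be mistaken for it: the humped pack (top px ~(368,184)) and three blue look-alikes (top px (371,121), (218,251), (282,297)). In the close crop the chosen pack is flat and grey-blue, and its neighbour has the step. Next I fit the charger pose.

```bash
cat > h.py <<'E'
import numpy as np, cv2
from scipy.spatial.transform import Rotation as R
t=np.radians(16)
def deck2ch(p):
    p=np.atleast_2d(p)/1000.
    x=-.096+.07*np.cos(t)+p[:,0]*np.cos(t)-p[:,2]*np.sin(t)
    z=.022+.07*np.sin(t)+p[:,0]*np.sin(t)+p[:,2]*np.cos(t)
    return np.c_[x,p[:,1],z]
def ch2w(q,P):
    c,s=np.cos(q[2]),np.sin(q[2]); return np.c_[q[0]+c*P[:,0]-s*P[:,1],q[1]+s*P[:,0]+c*P[:,1],P[:,2]]
def proj(p,P): return cv2.projectPoints(P,np.array(p['rvec'],float),np.array(p['tvec'],float),np.array([[p['fx'],0,p['cx']],[0,p['fy'],p['cy']],[0,0,1]]),None)[0][:,0]
E
python3 - <<'E'
from h import *
from station import imaging,arm
from scipy.optimize import least_squares
D=deck2ch(np.array([[-30,79,18],[-30,-79,18],[-70,100,0],[-70,-100,0],[0,31,26],[0,-31,26-1]],float))
T=imaging.camera('top');S=imaging.camera('side')
# key L, key R, front corner L, front corner R (top, side)
mt=np.array([[406.3,239],[400.3,164.3],[421,249.5],[414.3,157.3]]);ms=np.array([[290,267],[385.5,252],[283,298.7],[402.5,278.7]])
def f(q,w=0):
    P=ch2w(q,D[:4]); return np.r_[(proj(T,P)-mt).ravel(),(proj(S,P)-ms).ravel()]
best=min((least_squares(f,[.45,-.1*0-.6,y],loss='soft_l1') for y in (0,1.57,3.14,-1.57)),key=lambda r:r.cost)
q=best.x; print(q,best.cost); print(f(q).reshape(-1,2).round(1)); np.save('q.npy',q)
for p,n in((T,'top'),(S,'side')):
    im=cv2.cvtColor(p['pixels'],cv2.COLOR_RGB2BGR); k=3
    im=cv2.resize(im,None,fx=k,fy=k,interpolation=2)
    def poly(pts,c):
        u=((proj(p,ch2w(q,deck2ch(np.array(pts,float))))+.5)*k).astype(int); cv2.polylines(im,[u],True,c,1)
    for s in(1,-1): poly([[-45,s*66,18],[-15,s*66,18],[-15,s*92,18],[-45,s*92,18]],(0,0,255))
    poly([[-70,-100,0],[-70,100,0],[128,100,0],[128,-100,0]],(0,255,255))
    poly([[0,5,26],[0,57,26],[96,57,26],[96,5,26]],(0,255,0))
    o=(300,90) if n=='top' else(230,165)
    cv2.imwrite(f'pics/fit_{n}.png',im[o[1]*k:o[1]*k+550,o[0]*k:o[0]*k+600])
s=arm.get_state(); print(R.from_quat(np.roll(s['tool_rot'],-1)).as_matrix().round(3))
print('target',ch2w(q,deck2ch([[-30.,55,18]])))
E
```

```text
[ 0.61503607 -0.03364589  1.59485434] 4.737349776723638
[[-0.1  0.2]
 [ 0.9 -0.4]
 [-0.4  0.4]
 [-0.3 -0.1]
 [-0.2  0.9]
 [ 0.5 -0.2]
 [-2.4  0.1]
 [ 1.4 -2. ]]
[[ 0.944  0.329 -0.   ]
 [ 0.329 -0.944 -0.   ]
 [-0.     0.    -1.   ]]
target [[ 0.56155573 -0.09746187  0.0503282 ]]
```

View pics/fit_top.png

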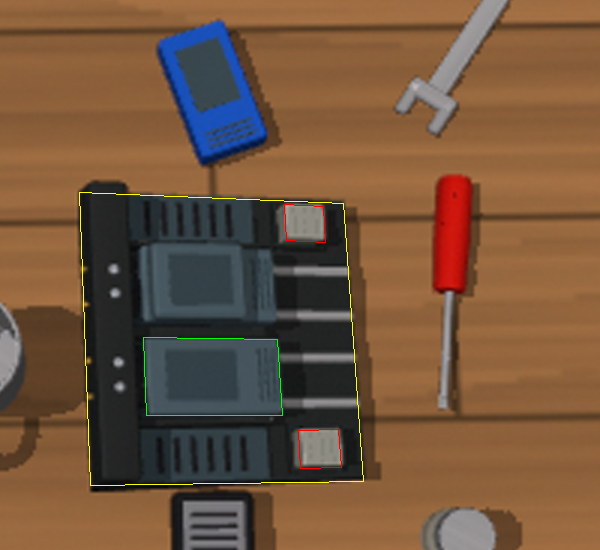

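View pics/fit_side.png

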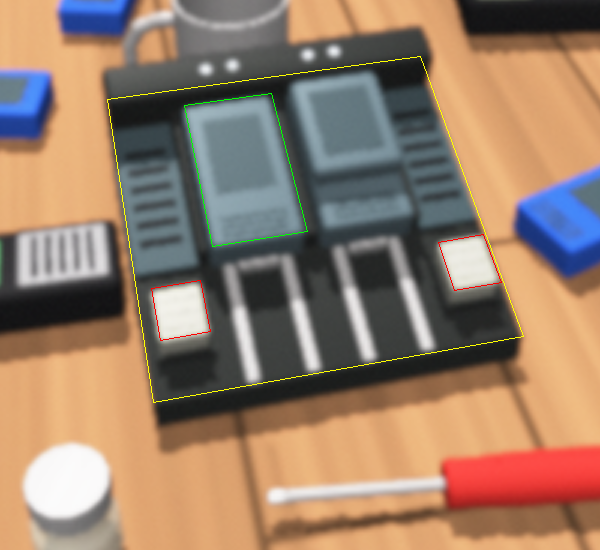

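The fit matches both pictures, with residuals of 1–2 px. The target for the tool is deck x −30, midway between key (y 79) and bay centre (y 31), with the jaws parallel to charger y and the fingers 48 mm apart.

```bash
python3 -m creep '[{"linear":[49.8,-37.2,0],"roll":-1.258,"grip":0.38},{"linear":[49.8,-37.2,0],"roll":-1.258,"grip":0.38},{"linear":[49.8,-37.2,0],"roll":-1.258,"grip":0.38},{"linear":[49.8,-37.2,0],"roll":-1.258,"grip":0.38},{"linear":[49.8,-37.2,0],"roll":-1.258,"grip":0.38},{"linear":[49.8,-37.2,0],"roll":-1.258,"grip":0.38},{"linear":[49.8,-37.2,0],"roll":-1.258,"grip":0.38},{"linear":[49.8,-37.2,0],"roll":-1.258,"grip":0.38},{"linear":[49.8,-37.2,4],"roll":-1.258,"grip":0.38},{"linear":[49.8,-37.2,8],"roll":-1.258,"grip":0.38},{"linear":[49.8,-37.2,8],"roll":-1.258,"grip":0.38},{"linear":[49.8,-37.2,10],"roll":-1.258,"grip":0.38},{"linear":[49.8,-37.2,10],"roll":-1.258,"grip":0.38},{"linear":[49.8,-37.2,10],"roll":-1.258,"grip":0.38},{"linear":[49.8,-37.2,10],"roll":-1.258,"grip":0.38},{"linear":[49.8,-37.2,10],"roll":-1.258,"grip":0.38}]'
cat > chk.py <<'E'
from h import *
import sys
from station import imaging,arm
q=np.load('q.npy'); s=arm.get_state(); M=R.from_quat(np.roll(s['tool_rot'],-1)).as_matrix()
c,sn=np.cos(q[2]),np.sin(q[2]); A=np.array([[c,-sn,0],[sn,c,0],[0,0,1]])
p=A.T@(s['tcp_pos']-[q[0],q[1],0]); d=p-deck2ch([[0.,0,0]])[0]
print('clock',s['clock'],'tcp',s['tcp_pos'].round(4),'F',s['force'].round(2),'open',s['opening'])
print('deck mm',[round(1000*v,1) for v in(d[0]*np.cos(t)+d[2]*np.sin(t),d[1],-d[0]*np.sin(t)+d[2]*np.cos(t))])
print('tool axes in charger frame',(A.T@M).round(3).tolist())
n=sys.argv[1]
for cam,o in(('top',(310,110)),('side',(240,150)),('wrist',None)):
    P=imaging.camera(cam); im=cv2.cvtColor(P['pixels'],cv2.COLOR_RGB2BGR)
    if o: im=cv2.resize(im[o[1]:o[1]+160,o[0]:o[0]+180],None,fx=3,fy=3,interpolation=2)
    cv2.imwrite(f'pics/{cam}_{n}.png',im)
E
python3 chk.py 1
```

```text
clock: 3.6
tcp_pos: [0.5621, -0.0996, 0.0912]
tool_rot: [0.001, 0.7, 0.715, 0.0]
force: [-0.4, 1.1, -0.2]
opening: 0.378
clock 3.6 tcp [ 0.5621 -0.0996  0.0912] F [-0.45  1.12 -0.19] open 0.3783249093960787
deck mm [np.float64(-20.8), np.float64(54.5), np.float64(57.9)]
tool axes in charger frame [[1.0, -0.003, -0.001], [-0.003, -1.0, -0.002], [-0.0, 0.002, -1.0]]
```

View pics/side_1.png

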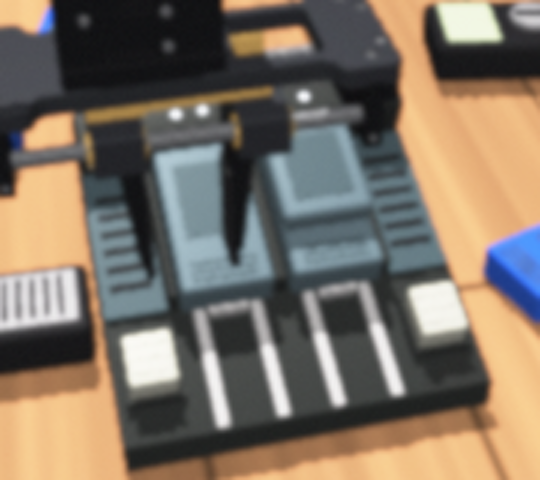

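View pics/wrist_1.png

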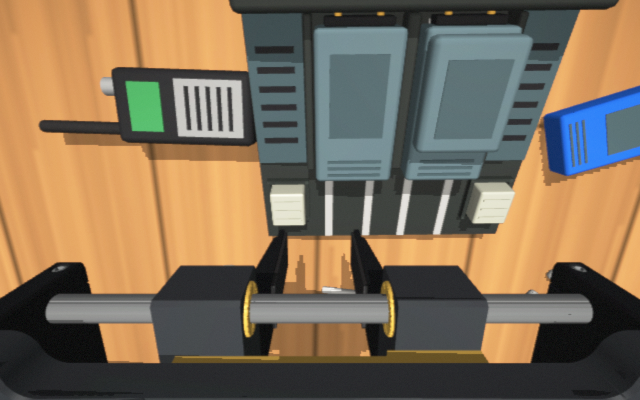

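The side view shows the fingers clear above the bay, one in line with the key and one with the slim pack. I'll shift 5 mm down-slope, lower to just above the key, and look again.

```bash
python3 -m creep '[{"linear":[-0.5,0,1],"roll":0,"grip":0.38},{"linear":[-0.5,0,2.5],"roll":0,"grip":0.38},{"linear":[-0.5,0,3.4],"roll":0,"grip":0.38},{"linear":[-0.5,0,3.7],"roll":0,"grip":0.38},{"linear":[-0.5,0,3.7],"roll":0,"grip":0.38},{"linear":[-0.5,0,3.7],"roll":0,"grip":0.38}]'; python3 chk.py 2
```

```text
clock: 4.5
tcp_pos: [0.5622, -0.104, 0.0537]
tool_rot: [0.0, 0.699, 0.715, 0.0]
force: [-0.5, -1.3, 0.1]
opening: 0.377
clock 4.5 tcp [ 0.5622 -0.104   0.0537] F [-0.52 -1.31  0.05] open 0.3765744622401612
deck mm [np.float64(-35.4), np.float64(54.5), np.float64(23.0)]
tool axes in charger frame [[1.0, -0.002, -0.0], [-0.002, -1.0, -0.001], [-0.0, 0.001, -1.0]]
```

View pics/side_2.png

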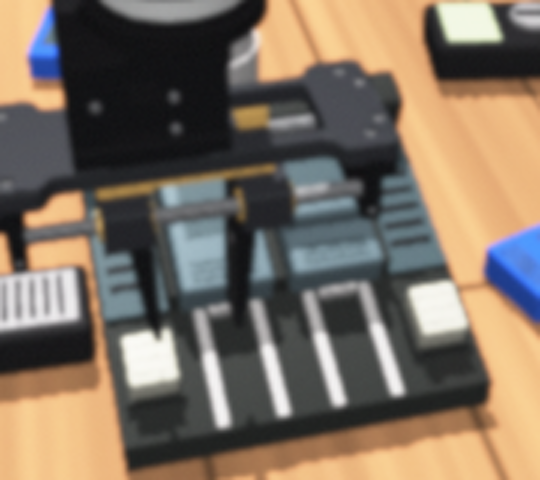

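View pics/wrist_2.png

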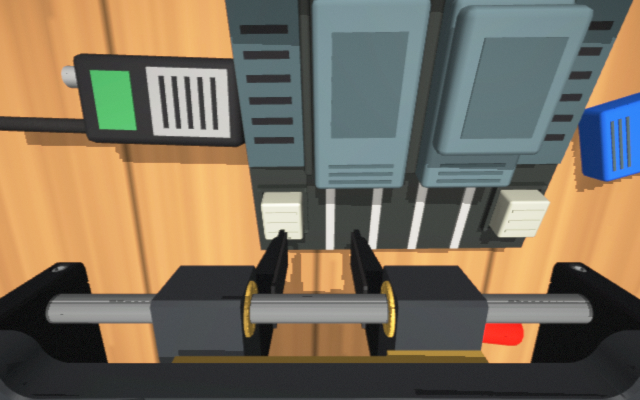

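The tip seems near the key's rear edge in the side view, so I'll check the projected finger points before pressing.

```bash
python3 - <<'E'
from h import *
from station import imaging,arm
s=arm.get_state(); M=R.from_quat(np.roll(s['tool_rot'],-1)).as_matrix()
for cam,o,k in(('side',(255,190),8),('wrist',(230,140),4)):
    P=imaging.camera(cam); im=cv2.cvtColor(P['pixels'],cv2.COLOR_RGB2BGR)
    w,h=(90,70) if cam=='side' else (190,140)
    im=cv2.resize(im[o[1]:o[1]+h,o[0]:o[0]+w],None,fx=k,fy=k,interpolation=2)
    for y in(-.024,.024):
      pts=[s['tcp_pos']+M@[a,y+b,0] for a,b in((.01,.006),(.01,-.006),(-.01,-.006),(-.01,.006))]
      u=((proj(P,np.array(pts))-o+.5)*k).astype(int); cv2.polylines(im,[u],True,(0,0,255),1)
    cv2.imwrite(f'pics/tip_{cam}.png',im)
E
```

```text
(no output)
```

View pics/tip_side.png

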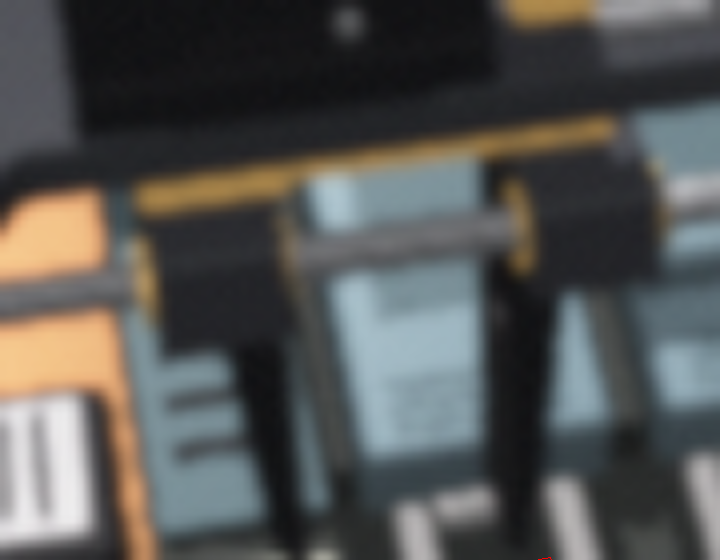

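View pics/tip_wrist.png

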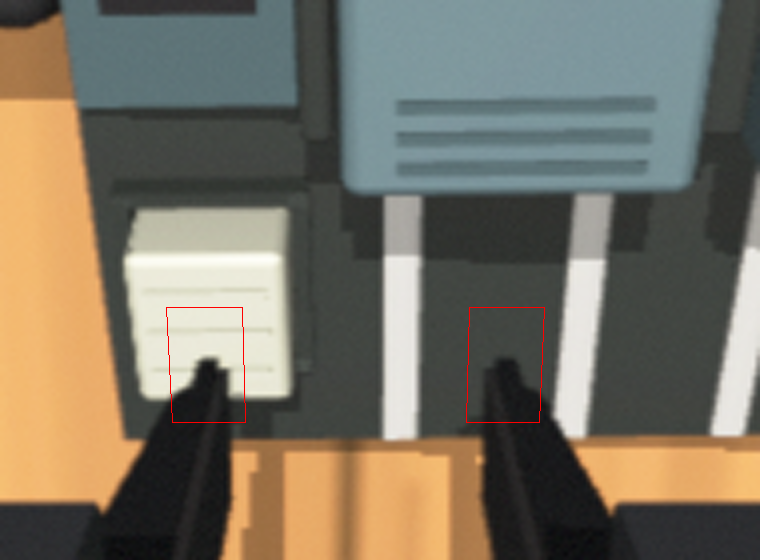

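The tips are narrow and sit at the TCP, within about 2 mm, so I'll move 4.5 mm up-slope and press about 7 mm of key travel.

```bash
python3 -m creep '[{"linear":[0.45,0,0],"roll":0,"grip":0.38},{"linear":[0.45,0,0.2],"roll":0,"grip":0.38},{"linear":[0.45,0,0.4],"roll":0,"grip":0.38},{"linear":[0.45,0,0.6],"roll":0,"grip":0.38},{"linear":[0.45,0,0.8],"roll":0,"grip":0.38},{"linear":[0.45,0,0.95],"roll":0,"grip":0.38},{"linear":[0.45,0,1.1],"roll":0,"grip":0.38},{"linear":[0.45,0,1.1],"roll":0,"grip":0.38},{"linear":[0.45,0,1.1],"roll":0,"grip":0.38},{"linear":[0.45,0,1.1],"roll":0,"grip":0.38}]'; python3 chk.py 3
```

```text
clock: 6.0
tcp_pos: [0.5618, -0.0994, 0.0423]
tool_rot: [0.0, 0.699, 0.715, 0.0]
force: [-1.4, 0.1, 0.3]
opening: 0.379
clock 6.0 tcp [ 0.5618 -0.0994  0.0423] F [-1.39  0.11  0.29] open 0.3788129076012165
deck mm [np.float64(-34.1), np.float64(54.8), np.float64(10.8)]
tool axes in charger frame [[1.0, -0.002, -0.0], [-0.002, -1.0, -0.0], [-0.0, 0.0, -1.0]]
```

View pics/side_3.png

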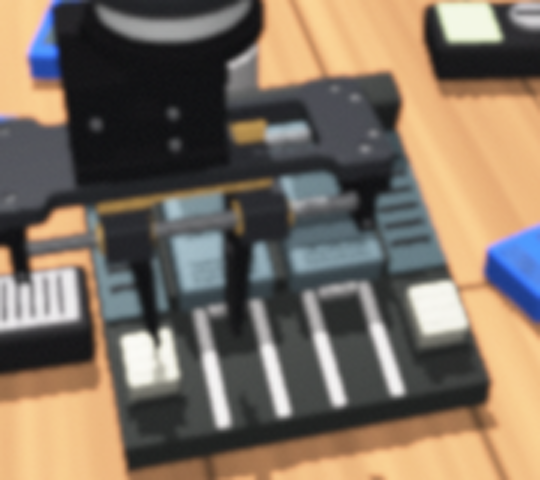

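View pics/wrist_3.png

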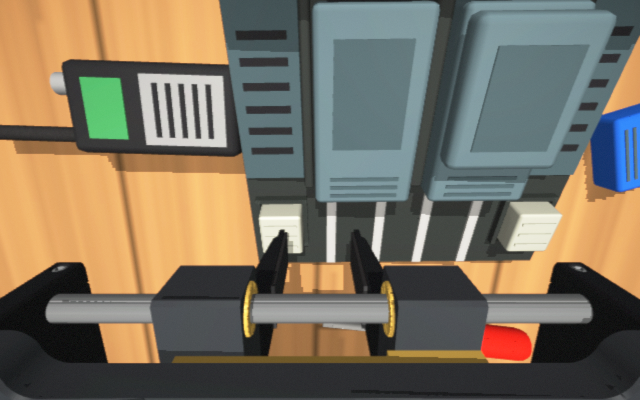

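No clear contact force yet. I'll zoom in on the key.

```bash
python3 - <<'E'
import cv2,numpy as np
a=cv2.imread('pics/wrist_3.png')[170:290,230:350]; b=cv2.imread('pics/side_3.png')[290:430,90:260]; c=cv2.imread('pics/side_1.png')[290:430,90:260]
a=cv2.resize(a,(400,400),interpolation=2)
r=lambda x:cv2.resize(x,(390,200+0),interpolation=2)
cv2.imwrite('pics/z3.png',np.hstack([a,np.vstack([r(c),r(b)])]))
E
```

```text
(no output)
```

View pics/z3.png

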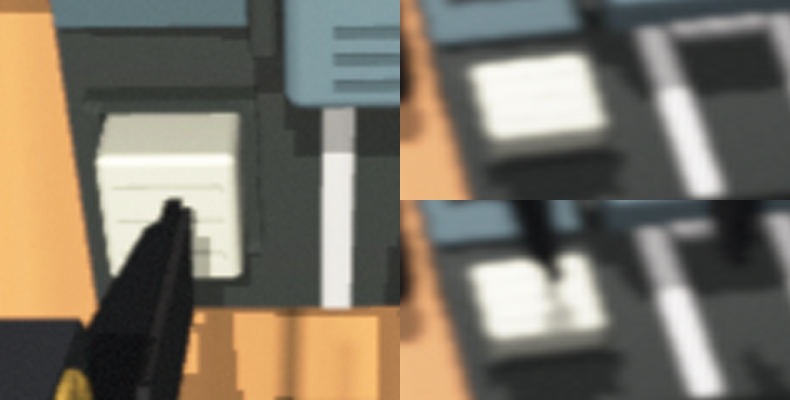

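```bash
python3 - <<'E'
from h import *
from station import imaging,arm
s=arm.get_state(); M=R.from_quat(np.roll(s['tool_rot'],-1)).as_matrix()
for cam in('side','wrist'):
    P=imaging.camera(cam)
    for zz in(0,-.004,-.008,-.012,-.02,-.03):
        print(cam,zz,[proj(P,(s['tcp_pos']+M@[0,y,zz])[None])[0].round(1).tolist() for y in(.024,-.024)])
    q=np.load('q.npy');print(proj(P,ch2w(q,deck2ch([[-30.,79,18],[-34,79,18],[-38,79,18],[-15,79,18],[-45,79,18]]))).round(1).tolist())
E
```

```text
side 0 [[320.3, 267.3], [290.4, 272.3]]
side -0.004 [[320.2, 265.6], [290.2, 270.6]]
side -0.008 [[320.2, 263.8], [290.0, 268.8]]
side -0.012 [[320.1, 262.0], [289.9, 267.1]]
side -0.02 [[320.0, 258.5], [289.5, 263.5]]
side -0.03 [[319.9, 253.9], [289.1, 258.9]]
[[289.8, 267.9], [290.2, 270.2], [290.6, 272.5], [288.3, 259.5], [291.3, 276.6]]
wrist 0 [[355.6, 231.0], [281.1, 231.0]]
wrist -0.004 [[356.3, 233.5], [280.4, 233.5]]
wrist -0.008 [[357.0, 236.1], [279.7, 236.1]]
wrist -0.012 [[357.8, 238.7], [278.9, 238.8]]
wrist -0.02 [[359.3, 244.4], [277.3, 244.5]]
wrist -0.03 [[361.5, 252.2], [275.1, 252.3]]
[[279.4, 233.2], [279.8, 238.2], [280.2, 243.0], [277.6, 213.6], [281.0, 251.3]]
```

The side view puts the visible tip some millimetres above the reported TCP. I'll go down in small steps, watching force and pictures.

```bash
python3 -m creep '[{"linear":[0,0,0.15],"roll":0,"grip":0.38},{"linear":[0,0,0.3],"roll":0,"grip":0.38},{"linear":[0,0,0.3],"roll":0,"grip":0.38},{"linear":[0,0,0.3],"roll":0,"grip":0.38}]'; python3 chk.py 4;  python3 - <<'E'
import cv2,numpy as np
a=cv2.imread('pics/wrist_4.png')[170:290,230:350]; b=cv2.imread('pics/side_4.png')[270:430,90:280]
cv2.imwrite('pics/z4.png',np.hstack([cv2.resize(a,(400,400),interpolation=2),cv2.resize(b,(400,400),interpolation=2)]))
E
```

```text
clock: 6.75
tcp_pos: [0.5616, -0.0994, 0.0391]
tool_rot: [-0.0, 0.699, 0.715, -0.0]
force: [0.8, -0.5, 0.3]
opening: 0.377
clock 6.75 tcp [ 0.5616 -0.0994  0.0391] F [ 0.81 -0.48  0.33] open 0.3773969645685404
deck mm [np.float64(-35.0), np.float64(55.0), np.float64(7.8)]
tool axes in charger frame [[1.0, -0.002, 0.0], [-0.002, -1.0, 0.0], [0.0, -0.0, -1.0]]
```

View pics/z4.png

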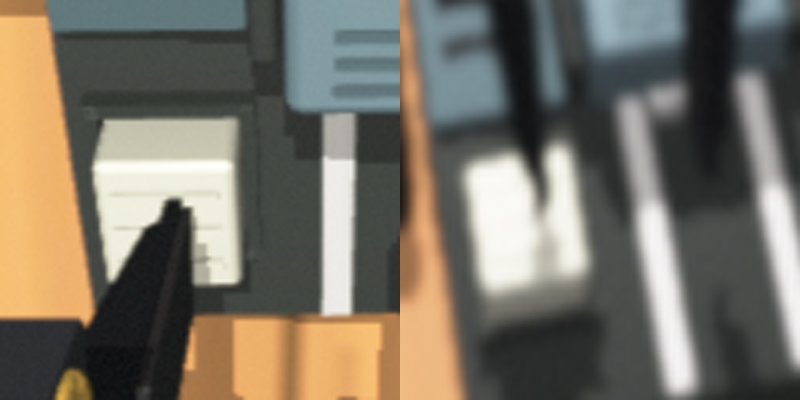

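```bash
python3 -m creep '[{"linear":[0,0,0.15],"roll":0,"grip":0.38},{"linear":[0,0,0.3],"roll":0,"grip":0.38},{"linear":[0,0,0.3],"roll":0,"grip":0.38},{"linear":[0,0,0.3],"roll":0,"grip":0.38}]'; python3 chk.py 5;  python3 - <<'E'
import cv2,numpy as np
a=cv2.imread('pics/wrist_5.png')[170:290,230:350]; b=cv2.imread('pics/side_5.png')[270:430,90:280]
cv2.imwrite('pics/z5.png',np.hstack([cv2.resize(a,(400,400),interpolation=2),cv2.resize(b,(400,400),interpolation=2)]))
E
```

```text
clock: 7.4
tcp_pos: [0.5616, -0.0994, 0.0361]
tool_rot: [-0.0, 0.699, 0.715, -0.0]
force: [0.0, 0.9, -0.4]
opening: 0.382
clock 7.4 tcp [ 0.5616 -0.0994  0.0361] F [ 0.    0.88 -0.4 ] open 0.3823881402592262
deck mm [np.float64(-35.8), np.float64(55.0), np.float64(4.8)]
tool axes in charger frame [[1.0, -0.002, 0.0], [-0.002, -1.0, 0.0], [0.0, -0.0, -1.0]]
```

View pics/z5.png

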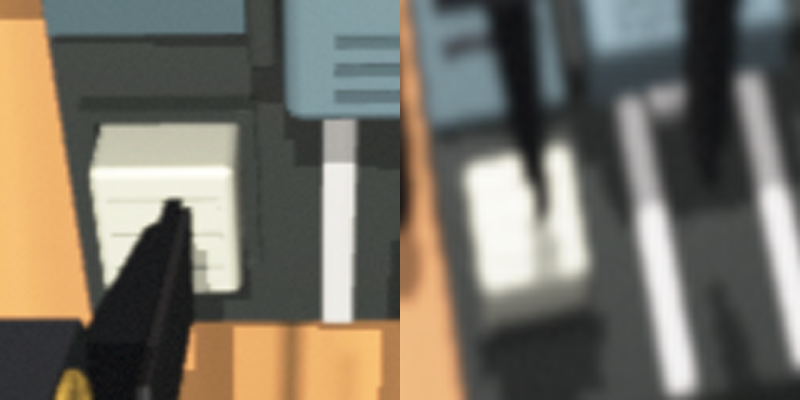

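```bash
cat > tri.py <<'E'
from h import *
from station import imaging,arm
import sys
from scipy.optimize import least_squares
q=np.load('q.npy'); s=arm.get_state()
def run(a,b):
    S=imaging.camera('side');W=imaging.camera('wrist')
    r=least_squares(lambda X:np.r_[(proj(S,X[None])[0]-a),(proj(W,X[None])[0]-b)],s['tcp_pos'])
    X=r.x; c,sn=np.cos(q[2]),np.sin(q[2]); A=np.array([[c,-sn,0],[sn,c,0],[0,0,1]])
    M=R.from_quat(np.roll(s['tool_rot'],-1)).as_matrix()
    p=A.T@(X-[q[0],q[1],0]); d=p-deck2ch([[0.,0,0]])[0]
    print('tip',X.round(4),'resid',r.fun.round(1),'deck',[round(1000*v,1) for v in(d[0]*np.cos(t)+d[2]*np.sin(t),d[1],-d[0]*np.sin(t)+d[2]*np.cos(t))],'in tool mm',(M.T@(X-s['tcp_pos'])*1000).round(1))
E
python3 - <<'E'
from tri import *
run(np.array([292,268.7]),np.array([282.3,229.8]))
E
```

```text
tip [ 0.5397 -0.0954  0.0452] resid [-0.9  0.   0.3  0. ] deck [np.float64(-28.9), np.float64(76.8), np.float64(12.3)] in tool mm [  4.5 -21.9  -9. ]
```

```bash
python3 -m creep '[{"linear":[0,0,0.1],"roll":0,"grip":0.38},{"linear":[0,0,0.2],"roll":0,"grip":0.38},{"linear":[0,0,0.2],"roll":0,"grip":0.38}]'; python3 chk.py 6;  python3 - <<'E'
import cv2,numpy as np
a=cv2.imread('pics/wrist_6.png')[170:290,230:350]; b=cv2.imread('pics/side_6.png')[270:430,90:280]
cv2.imwrite('pics/z6.png',np.hstack([cv2.resize(a,(400,400),interpolation=2),cv2.resize(b,(400,400),interpolation=2)]))
E
```

```text
clock: 8.02
tcp_pos: [0.5615, -0.0994, 0.034]
tool_rot: [-0.0, 0.699, 0.715, -0.0]
force: [-0.5, -0.3, -0.2]
opening: 0.382
clock 8.025 tcp [ 0.5615 -0.0994  0.034 ] F [-0.52 -0.26 -0.21] open 0.3822178772954934
deck mm [np.float64(-36.4), np.float64(55.1), np.float64(2.8)]
tool axes in charger frame [[1.0, -0.002, 0.0], [-0.002, -1.0, 0.0], [0.0, -0.0, -1.0]]
```

View pics/z6.png

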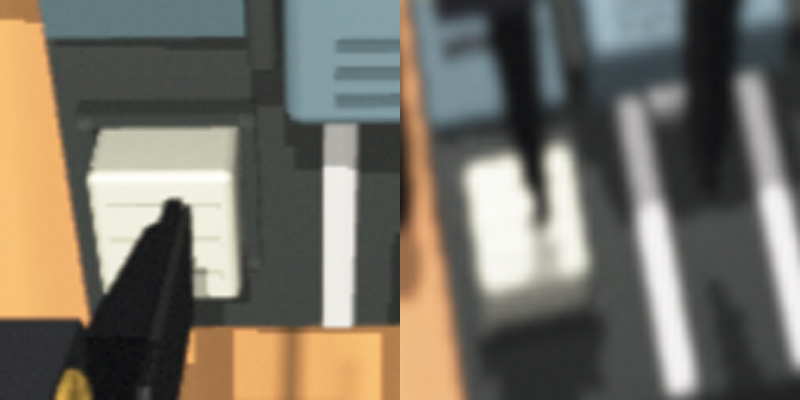

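View pics/top_6.png

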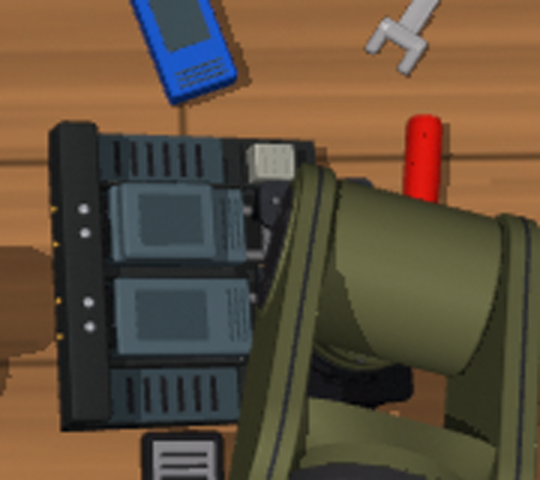

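```bash
python3 -m creep '[{"linear":[0,0,0.1],"roll":0,"grip":0.38},{"linear":[0,0,0.2],"roll":0,"grip":0.38},{"linear":[0,0,0.25],"roll":0,"grip":0.38},{"linear":[0,0,0.25],"roll":0,"grip":0.38}]'; python3 chk.py 7;  python3 - <<'E'
import cv2,numpy as np
a=cv2.imread('pics/wrist_7.png')[170:290,230:350]; b=cv2.imread('pics/side_7.png')[270:430,90:280]
cv2.imwrite('pics/z7.png',np.hstack([cv2.resize(a,(400,400),interpolation=2),cv2.resize(b,(400,400),interpolation=2)]))
E
```

```text
clock: 8.68
tcp_pos: [0.5616, -0.0994, 0.0316]
tool_rot: [-0.0, 0.699, 0.715, -0.0]
force: [0.1, -0.4, 0.3]
opening: 0.384
clock 8.675 tcp [ 0.5616 -0.0994  0.0316] F [ 0.13 -0.35  0.34] open 0.3838169478334161
deck mm [np.float64(-37.1), np.float64(55.0), np.float64(0.5)]
tool axes in charger frame [[1.0, -0.002, 0.0], [-0.002, -1.0, 0.0], [0.0, -0.0, -1.0]]
```

View pics/z7.png

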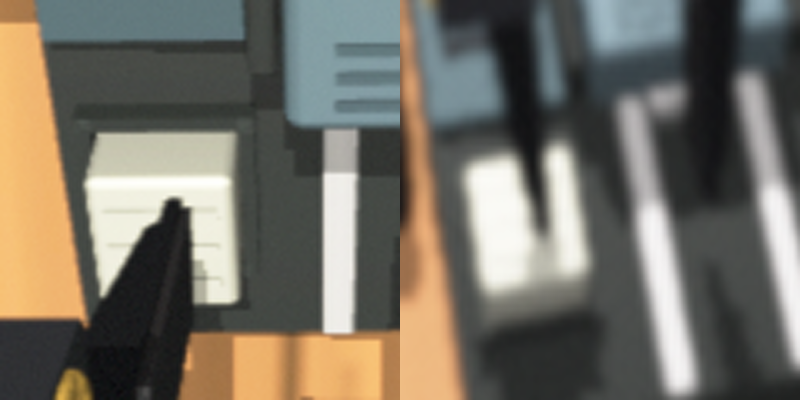

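Combining both views, the 20 mm wide tip still hovers just above the key, slightly up-slope of where I want it. I'll shift 5 mm down-slope and keep lowering.

```bash
python3 -m creep '[{"linear":[-0.3,0,0],"roll":0,"grip":0.38},{"linear":[-0.5,0,0.1],"roll":0,"grip":0.38},{"linear":[-0.5,0,0.2],"roll":0,"grip":0.38},{"linear":[-0.5,0,0.3],"roll":0,"grip":0.38},{"linear":[-0.5,0,0.3],"roll":0,"grip":0.38}]'; python3 chk.py 8;  python3 - <<'E'
import cv2,numpy as np
a=cv2.imread('pics/wrist_8.png')[170:290,230:350]; b=cv2.imread('pics/side_8.png')[270:430,90:280]
cv2.imwrite('pics/z8.png',np.hstack([cv2.resize(a,(400,400),interpolation=2),cv2.resize(b,(400,400),interpolation=2)]))
E
```

```text
clock: 9.45
tcp_pos: [0.5616, -0.1043, 0.0285]
tool_rot: [-0.0, 0.699, 0.715, -0.0]
force: [0.2, -0.0, -0.1]
opening: 0.382
clock 9.45 tcp [ 0.5616 -0.1043  0.0285] F [ 0.16 -0.03 -0.08] open 0.38195303070897496
deck mm [np.float64(-42.6), np.float64(55.1), np.float64(-1.1)]
tool axes in charger frame [[1.0, -0.002, 0.0], [-0.002, -1.0, 0.0], [0.0, -0.0, -1.0]]
```

View pics/z8.png

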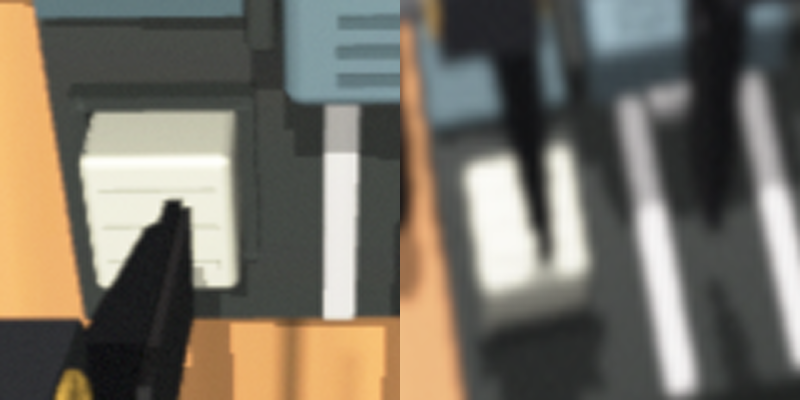

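```bash
python3 -m creep '[{"linear":[0,0,0.1],"roll":0,"grip":0.38},{"linear":[0,0,0.2],"roll":0,"grip":0.38},{"linear":[0,0,0.3],"roll":0,"grip":0.38},{"linear":[0,0,0.3],"roll":0,"grip":0.38}]'; python3 chk.py 9;  python3 - <<'E'
import cv2,numpy as np
a=cv2.imread('pics/wrist_9.png')[170:290,230:350]; b=cv2.imread('pics/side_9.png')[270:430,90:280]
cv2.imwrite('pics/z9.png',np.hstack([cv2.resize(a,(400,400),interpolation=2),cv2.resize(b,(400,400),interpolation=2)]))
E
```

```text
clock: 10.1
tcp_pos: [0.562, -0.1043, 0.0259]
tool_rot: [0.0, 0.699, 0.715, 0.0]
force: [-0.2, 1.1, 3.0]
opening: 0.382
clock 10.1 tcp [ 0.562  -0.1043  0.0259] F [-0.23  1.12  2.96] open 0.3818703801957697
deck mm [np.float64(-43.3), np.float64(54.7), np.float64(-3.6)]
tool axes in charger frame [[1.0, -0.002, 0.0], [-0.002, -1.0, -0.0], [0.0, 0.0, -1.0]]
```

View pics/z9.png

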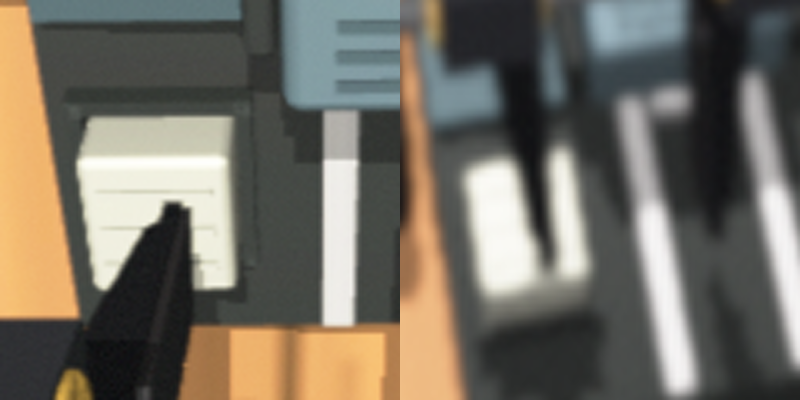

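Contact, 3 N on the key. Now I press about 6 mm and hold.

```bash
python3 -m creep '[{"linear":[0,0,0.15],"roll":0,"grip":0.38},{"linear":[0,0,0.3],"roll":0,"grip":0.38},{"linear":[0,0,0.45],"roll":0,"grip":0.38},{"linear":[0,0,0.58],"roll":0,"grip":0.38},{"linear":[0,0,0.58],"roll":0,"grip":0.38},{"linear":[0,0,0.58],"roll":0,"grip":0.38},{"linear":[0,0,0.58],"roll":0,"grip":0.38}]'; python3 chk.py 10
```

```text
clock: 11.12
tcp_pos: [0.5621, -0.1056, 0.0203]
tool_rot: [0.001, 0.699, 0.715, -0.0]
force: [-0.6, -4.0, 3.8]
opening: 0.381
clock 11.125 tcp [ 0.5621 -0.1056  0.0203] F [-0.57 -4.05  3.78] open 0.3814872401563935
deck mm [np.float64(-46.1), np.float64(54.6), np.float64(-8.6)]
tool axes in charger frame [[1.0, -0.002, -0.002], [-0.002, -1.0, -0.001], [-0.002, 0.001, -1.0]]
```

View pics/side_10.png

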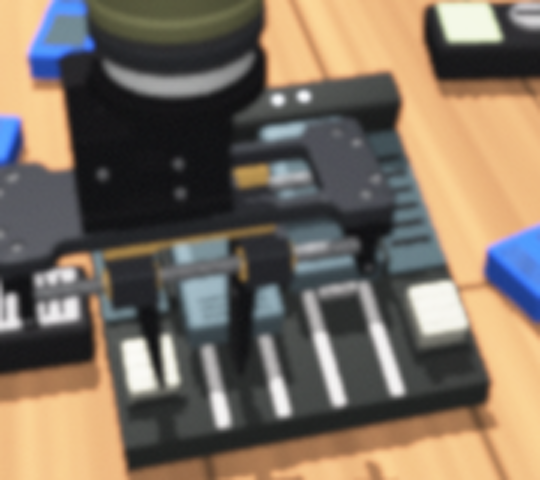

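View pics/wrist_10.png

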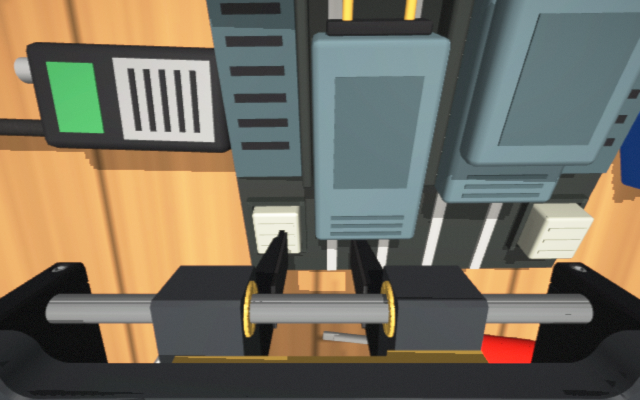

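The pack popped out and now rests on the second finger, with about 4 N pushing down-slope. I'll check its run and that it holds.

```bash
python3 -m creep '[{"linear":[0,0,0],"roll":0,"grip":0.38},{"linear":[0,0,0],"roll":0,"grip":0.38},{"linear":[0,0,0],"roll":0,"grip":0.38},{"linear":[0,0,0],"roll":0,"grip":0.38},{"linear":[0,0,0],"roll":0,"grip":0.38},{"linear":[0,0,0],"roll":0,"grip":0.38},{"linear":[0,0,0],"roll":0,"grip":0.38},{"linear":[0,0,0],"roll":0,"grip":0.38}]'; python3 chk.py 11; python3 - <<'E'
from h import *
from station import imaging
q=np.load('q.npy');P=imaging.camera('wrist');im=cv2.cvtColor(P['pixels'],cv2.COLOR_RGB2BGR)
S=imaging.camera('side');si=cv2.cvtColor(S['pixels'],cv2.COLOR_RGB2BGR)
for r,c in((15,(0,255,0)),(20,(0,255,255)),(25,(0,0,255)),(30,(255,0,255))):
    for p,i in((P,im),(S,si)):
        u=proj(p,ch2w(q,deck2ch([[-r,5.,26],[-r,57,26]]))).astype(int); cv2.line(i,u[0],u[1],c,1)
a=cv2.resize(im[180:290,230:430],None,fx=4,fy=4); cv2.imwrite('pics/run.png',a[:, :800])
cv2.imwrite('pics/runs.png',cv2.resize(si[200:320,250:400],None,fx=5,fy=5)[:600,:750])
E
```

```text
clock: 12.28
tcp_pos: [0.5621, -0.1056, 0.0202]
tool_rot: [0.001, 0.699, 0.715, -0.0]
force: [-0.5, -4.3, 4.7]
opening: 0.378
clock 12.275 tcp [ 0.5621 -0.1056  0.0202] F [-0.54 -4.32  4.74] open 0.3783648845844203
deck mm [np.float64(-46.1), np.float64(54.7), np.float64(-8.7)]
tool axes in charger frame [[1.0, -0.002, -0.002], [-0.002, -1.0, -0.001], [-0.002, 0.001, -1.0]]
```

View pics/run.png

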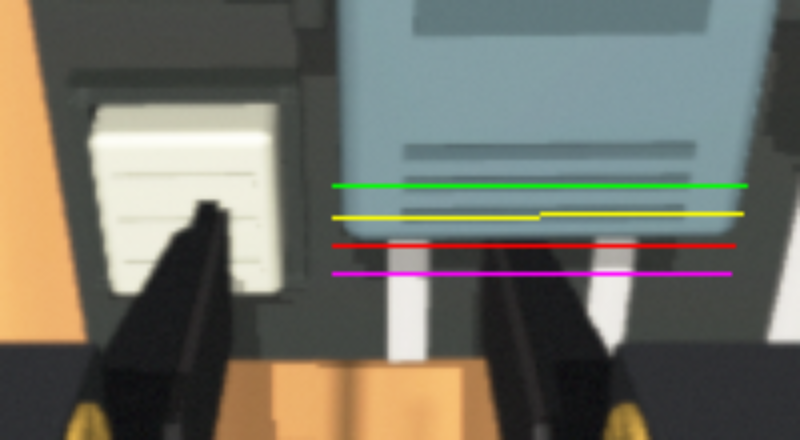

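View pics/runs.png

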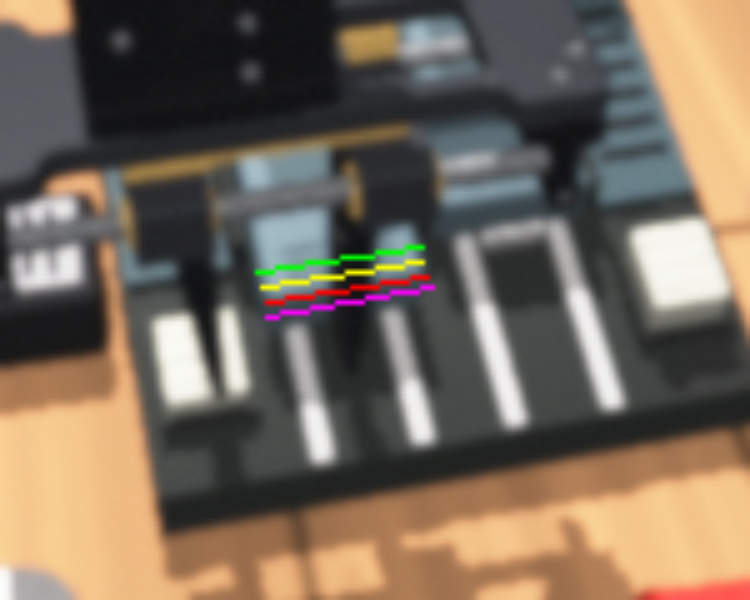

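```bash
python3 - <<'E'
import cv2
from station import imaging
P=imaging.camera('top');cv2.imwrite('pics/top_full.png',cv2.cvtColor(P['pixels'],cv2.COLOR_RGB2BGR))
E
```

```text
(no output)
```

View pics/top_full.png

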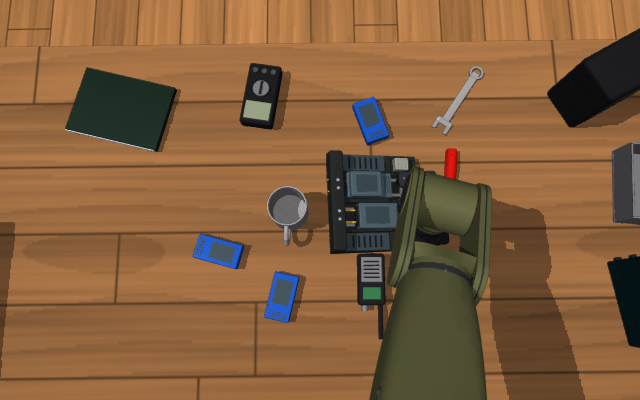

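The pack has run about 23 mm and is held steadily square against the finger. The key is still down, the humped pack is in place and the surroundings look unmoved, so I'm handing in.

```bash
python3 -c "
from station import workorder; print(workorder.job_done())"
```

```text
the job is handed in; nothing more can be done
None
```

I pressed the left release key with one finger. The slim pack in the left bay popped out, ran about 23 mm and was trapped by the other finger standing over the apron. I handed the job in at about 12 s with the arm still holding that pose.

**Last checks:** Over a one-second hold the pack stayed put, pushing steadily on the finger with about 4 N. It sat square on its runners. In the pictures the humped pack, its key, the mug and the radio looked unmoved. The arm hid the jar and much of the screwdriver in the last top view, so I didn't confirm those two.

**What disagreed:** The fingers touched the key at a reported tool height about 18 mm lower (about 22 mm square to the deck) than my fit of the charger gave for the key top. I found contact by lowering in small steps while watching the force and the pictures. I never explained the difference.

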